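# Unlatch the medium chip cassette and hold it over the light pad

## Robot

A 6-joint arm with a two-finger parallel gripper is mounted at the origin on the work surface. World frame = base frame: x ahead of the robot, y to its left, z up, the work surface at z = 0. Lengths are in m, angles in rad, forces in N, time in s.
With the tool pointing down it reaches from about 0.35 to 0.975 m from the base axis. Payload 4.9 kg.
Tool frame: the origin (TCP) lies on the centre line of the jaws, within the pads' length; the fingertips stand 14 mm ahead of it and the grasp point (between the pads) lies 5 mm behind it (nose_length is the distance from the TCP to the fingertips, in m); y points along the fingers, x is the direction in which the jaws open and shut, and the axes are right-handed (so a half turn about y gives the same grasp; the last joint's range is limited). The gripper opens to 85 mm and grips with 20 to 120 N. Pads are 22 mm wide; open, the fingers measure 114 mm over their backs; the gripper's body (76 mm by 85 mm) begins 54 mm behind the grasp point. The pads swing forward as they close: fully open they stand 13 mm farther back than shut.
Start: joints at [-1.295, 0.053, 1.613, -0, 1.476, -0.119], TCP at [0.24, -0.577, 0.245] pointing down, gripper open.
Joint ranges: [-3.01, 3.01], [-1.01, 2.22], [0.06, 2.58], [-1.02, 4.17], [0.09, 2.62], [-3.14, 3.14]. Speed limits (rad/s): [2.57, 2.57, 3.14, 3.14, 3.14, 3.14].

## Interface

Orientations are given as a rotation vector (axis times angle).
In Python, from station import get_obs, get_image, finish_job, nose_length gives the robot as it stands.
- The arm moves only by the tool send_rows, never from a script. Its argument "deltas" is a list of rows, each a list of 7 numbers: the gripper's target within -1 to 1 (fully open at 1, half-way at 0, shut at -1), then the shift along the tool's x, y, z in m, then the turn, a rotation vector about the tool's x, y, z in degrees. In form: [[hand, tx, ty, tz, wx, wy, wz], ...]. A call has exactly 10 rows; each row is the pose to reach, as a shift and turn from the pose commanded when the call began, along the tool's axes at that moment; what a row does not reach only later rows make up. A row lasts 1/8 s, in which the tool goes at most 62.5 mm and 10.7 degrees, less where a joint would pass 70% of its speed; a pose out of reach is approached as far as the arm can. A call with a gripper value outside its range is refused whole. The fingers move at their own pace and stop on an object; "newtons" is the grip in N (left out, the last holds). Time passes only in rows, so rows that repeat a pose let the fingers close, or fill a call up. It gives the time, the measured TCP pose, the force and the opening at its end, in the units of the state.
- get_obs(): the state, without advancing time (a new reading comes with each control period).
- get_image(name): name is "side" or "top"; returns a dict with "frame" (384x512x3 uint8, red, green, blue), "mtx" (3x3 intrinsics, pixels), "D" ([k1, k2, p1, p2, k3] as OpenCV has them; the pictures are not rectified), "rvec" (rotation vector, rad) and "tvec" (3), from world to camera coordinates, as OpenCV has them. Camera axes: x right, y down, z forward; pixel columns grow to the right and rows downward; lengths in m; the calibration is good to about 2 mm. A picture is of the moment at which its call begins. There is no depth.
- finish_job(): hands the job in, once; it reports no verdict.
The state is a dict: "t": time; "q": joint angles; "dq": joint speeds; "effort": joint torques, N m; "tool_pos": TCP position; "tool_rot": TCP orientation; "contact_force": force on the tool from outside, world axes, zero at the start; "wrist_torque": the same for the moment, N m; "opening": finger opening in m.
Only numpy, scipy, OpenCV 4.12 (cv2) and the standard library are available. Lean on these libraries where they do the work, as an engineer would, in place of code of your own. Each camera call takes 0.05 s, during which the arm holds its last target.

## Task

Of the three chip cassettes in their docks, take the middle-sized one: pinch its two orange side catches fully in, lift it straight up out of its dock, and hold it level about 5 cm above the middle of the white light pad, catches still pinched, so the chips can be checked against the light. Finish while holding it there; do not put it down or let go. Leave the other two cassettes seated in their docks and the rest of the bench undisturbed.

Things in the scene. Friction and masses are not known exactly. Their poses are not given: they have to be found in the camera images.
- cassette_medium: The middle-sized of three look-alike chip cassettes: grey and clear box 56 mm long (own x) by 32 mm wide (own y) by 40 mm tall, about 0.15 kg, dark chips on top. Origin: centre of its underside, z up. On each long side (+y and -y) it carries an upright orange spring catch, 56 mm over both (see the medium cassette's grip point).
- cassette_small: The smallest of three look-alike chip cassettes: grey and clear box 42 mm long (own x) by 32 mm wide (own y) by 40 mm tall, about 0.15 kg, dark chips on top. Origin: centre of its underside, z up. On each long side (+y and -y) it carries an upright orange spring catch, 56 mm over both (see the medium cassette's grip point).
- cassette_large: The largest of three look-alike chip cassettes: grey and clear box 72 mm long (own x) by 32 mm wide (own y) by 40 mm tall, about 0.15 kg, dark chips on top. Origin: centre of its underside, z up. On each long side (+y and -y) it carries an upright orange spring catch, 56 mm over both (see the medium cassette's grip point).
- cassette_medium_grip (a point): Point midway between the two finger tabs of the medium cassette, 36 mm above its underside; axes as the cassette's. Each tab is 22 mm wide (along x) and reaches from 22 to 48 mm above the underside (the dock's top lies 16 mm above the underside). Outer faces of the two tabs: 56 mm across (along y) sprung out, 44 mm pressed fully in.
- medium_catch_left (a joint): Travel in m of the medium cassette's orange catch on its +y side: 0 = sprung out (latched), 0.006 = pressed fully in, towards the cassette. Spring: 2 N at first, 6.8 N fully in, each side: a grip of 15 to 25 N presses both home. A tooth at its foot hooks under the dock's lip until it is pressed in 3 to 4 mm.
- medium_catch_right (a joint): Travel in m of the medium cassette's orange catch on its -y side: 0 = sprung out (latched), 0.006 = pressed fully in, towards the cassette. Spring: 2 N at first, 6.8 N fully in, each side: a grip of 15 to 25 N presses both home. A tooth at its foot hooks under the dock's lip until it is pressed in 3 to 4 mm.
- dock_medium: Aluminium dock of the medium cassette, fixed to the bench, 74 mm (own x) by 84 mm (own y), 22 mm tall. Origin: centre of its underside; its axes match those of the cassette in it. The cassette stands on the dock floor, 6 mm above the origin, and, catches pressed, lifts straight up out of it.
- dock_small: Aluminium dock of the small cassette, fixed to the bench, 60 mm (own x) by 84 mm (own y), 22 mm tall. Origin: centre of its underside; its axes match those of the cassette in it. The cassette stands on the dock floor, 6 mm above the origin, and, catches pressed, lifts straight up out of it.
- dock_large: Aluminium dock of the large cassette, fixed to the bench, 90 mm (own x) by 84 mm (own y), 22 mm tall. Origin: centre of its underside; its axes match those of the cassette in it. The cassette stands on the dock floor, 6 mm above the origin, and, catches pressed, lifts straight up out of it.
- pad_top (a point): Centre of the lit top face of the light pad, a square white plate 130 by 130 mm in an aluminium frame, fixed to the bench, its top 10 mm above the bench.
- flux_jar: Amber jar, 48 mm across, 50 mm tall, loose; origin at the centre of its underside.
- solder_reel: Blue reel, 54 mm across, 36 mm tall, loose; origin at the centre of its underside.
- screwdriver: Screwdriver lying flat, 150 mm long, loose; origin under it.
- tip_pot: Steel pot with a brass pad on top, 52 mm across, 48 mm tall, loose; origin at the centre of its underside.
- cleaner: Green bottle of cleaner with a red cap, 60 mm across, 90 mm tall, loose; origin at the centre of its underside.
- light_pad: The light pad itself; origin at the centre of its underside.
Not all that is in view belongs to the job. Leave any pink look-alike of the cassette_medium alone.

How it is judged:
By the outcome, as a careful person would: the job done as asked, in the order asked, and still so for the second after the job is handed in, while the arm keeps its last pose, push and grip.
It also fails if it takes over 40 s, if anything falls off the work surface, if the arm or the gripper's body presses on something with over 40 N, if the wrist force passes 120 N, or if a joint passes its speed limit or range.

## Working session

There is one attempt and no reset: what is moved stays moved. The work goes in short steps, Python scripts to look and compute and a tool call to move; the robot and the scene stay as the last step left them, time stands still between calls to the robot, and variables do not carry over. Pictures are saved under pics/ and viewed, and the job is handed in when it is done.

Besides the shell and the picture viewer there is one more tool, called after "Emit:" as name(argument=value, ...) on one line, values as JSON. send_rows: Moves the arm, as the interface text tells. Its arguments: {"type":"object","properties":{"deltas":{"type":"array"},"newtons":{"type":"number"}},"required":["deltas"]}

```bash
mkdir -p pics; ls; python3 - <<'E'
from station import get_obs,get_image,nose_length
import cv2,json,numpy as np
print(get_obs(),nose_length)
for n in("side","top"):
    d=get_image(n);cv2.imwrite(f"pics/{n}0.png",d["frame"][:,:,::-1])
    np.savez(f"pics/{n}0.npz",**d)
    print(n,d["mtx"],d["D"],d["rvec"],d["tvec"])
E
```

```text
pics
{'t': 0.0, 'q': array([-1.29500609e+00,  5.33295242e-02,  1.61432361e+00, -2.92589244e-05,
        1.47599298e+00, -1.19055492e-01]), 'dq': array([-4.55532574e-04,  3.69233628e-04,  6.68099217e-05,  9.19606215e-04,
        1.34416788e-03, -9.70107735e-04]), 'effort': array([-1.48457115e-03, -3.93687129e+01, -3.70176387e+01, -1.83637499e-04,
        7.03095211e-03,  5.04391302e-07]), 'tool_pos': array([ 0.2402111 , -0.57633886,  0.24406225]), 'tool_rot': array([-1.36916999,  0.91474435, -0.91214214]), 'contact_force': array([-0.41769395,  0.84124476, -0.60115387]), 'wrist_torque': array([0.00353598, 0.01908787, 0.02199595]), 'opening': 0.08551640203801111} 0.014
side [[389.71053325   0.         247.19796389]
 [  0.         389.71053325 194.44901902]
 [  0.           0.           1.        ]] [-0.12030141  0.          0.          0.          0.        ] [ 0.96004482 -2.53439996  0.98056942] [0.41153918 0.32918269 0.90099002]
top [[490.00310424   0.         263.02378637]
 [  0.         490.00310424 187.66355634]
 [  0.           0.           1.        ]] [-0.02790245  0.          0.          0.          0.        ] [ 2.08963943 -2.14920791  0.16417359] [0.01133    0.54263469 1.23442733]
```

View pics/side0.png

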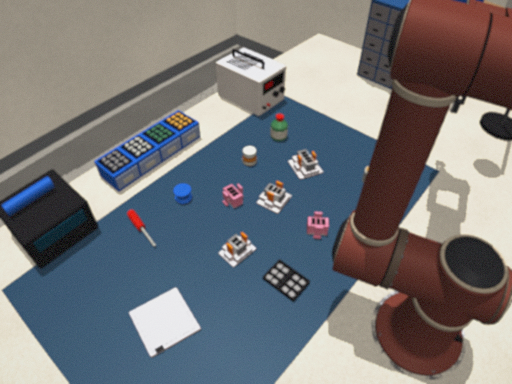

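View pics/top0.png

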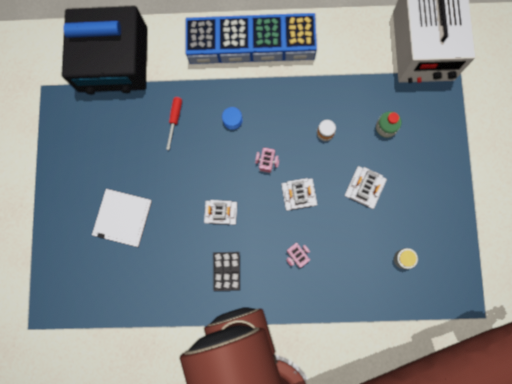

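```bash
python3 - <<'E'
import cv2
im=cv2.imread("pics/top0.png");cv2.imwrite("pics/top0b.png",cv2.resize(im[20:260,60:360],None,fx=2.5,fy=2.5,interpolation=cv2.INTER_CUBIC))
im=cv2.imread("pics/side0.png");cv2.imwrite("pics/side0b.png",cv2.resize(im[60:260,160:426],None,fx=3,fy=3,interpolation=cv2.INTER_CUBIC))
E
python3 - <<'E'
import cv2
im=cv2.imread("pics/top0.png");cv2.imwrite("pics/t_a.png",cv2.resize(im[150:230,195:395],None,fx=4,fy=4,interpolation=cv2.INTER_CUBIC))
cv2.imwrite("pics/t_m.png",cv2.resize(im[170:220,270:330],None,fx=10,fy=10,interpolation=cv2.INTER_CUBIC))
cv2.imwrite("pics/t_p.png",cv2.resize(im[180:255,80:165],None,fx=7,fy=7,interpolation=cv2.INTER_CUBIC))
im=cv2.imread("pics/side0.png");cv2.imwrite("pics/s_m.png",cv2.resize(im[170:220,245:305],None,fx=10,fy=10,interpolation=cv2.INTER_CUBIC))
cv2.imwrite("pics/s_p.png",cv2.resize(im[280:360,120:210],None,fx=7,fy=7,interpolation=cv2.INTER_CUBIC))
E
```

```text
(no output)
```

View pics/t_a.png

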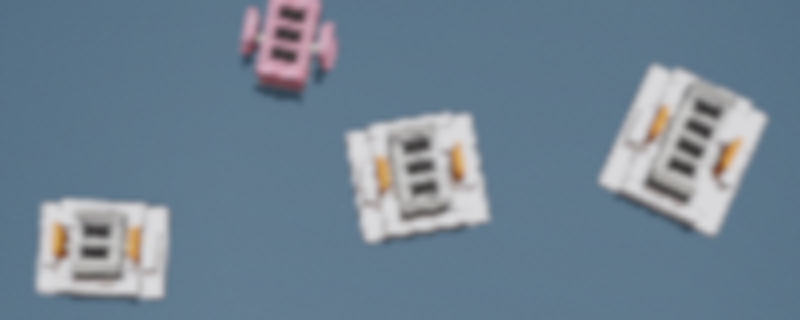

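View pics/t_m.png

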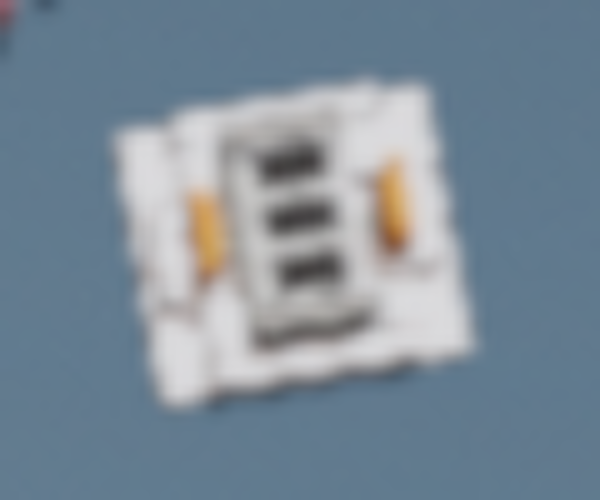

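View pics/s_m.png

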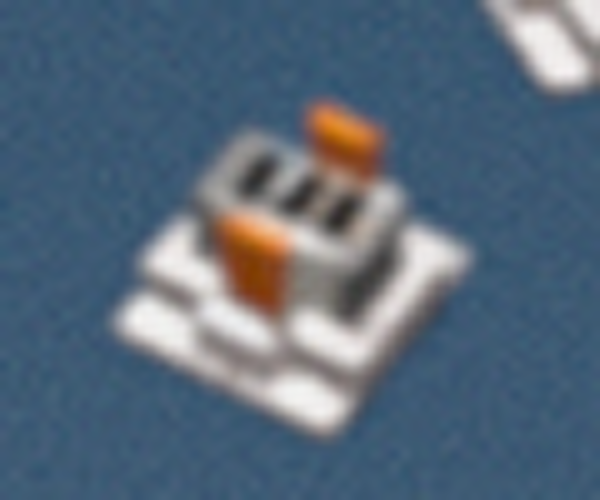

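View pics/t_p.png

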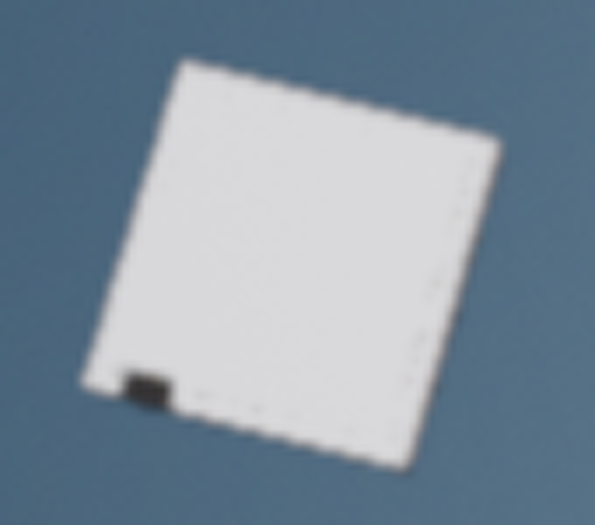

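View pics/s_p.png

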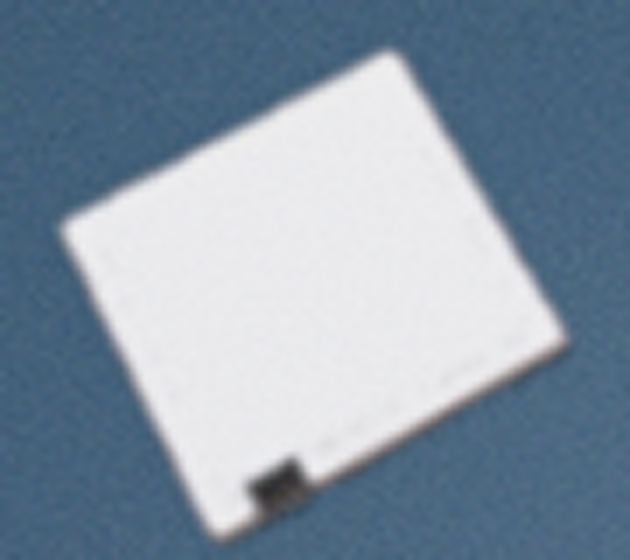

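The tray holds three grey cassettes in docks: the small one at top view (221,212) with 2 chips, the medium at (299,194) with 3 chips, and the large at (366,187) with 4 chips. The pink decoys at (267,160) and (298,256) have no docks. The one at (299,194) fits because its dock and box size fall between the other two, and the enlarged crop shows grey with orange catches. In the side view it's at (274,195). The pad is at top (122,217) and side (164,321).

```bash
cat > h.py <<'E'
import cv2,numpy as np
from scipy.optimize import least_squares
def load(n): 
    d=np.load(f"pics/{n}.npz"); return {k:d[k] for k in d}
def proj(c,P): return cv2.projectPoints(np.asarray(P,float).reshape(-1,3),c["rvec"],c["tvec"],c["mtx"],c["D"])[0].reshape(-1,2)
def tri(c1,p1,c2,p2):
    u=[cv2.undistortPoints(np.array([[p]],float),c["mtx"],c["D"]).ravel() for c,p in((c1,p1),(c2,p2))]
    M=[np.hstack([cv2.Rodrigues(c["rvec"])[0],c["tvec"].reshape(3,1)]) for c in(c1,c2)]
    X=cv2.triangulatePoints(M[0],M[1],u[0],u[1]).ravel();return X[:3]/X[3]
def ray(c,p,z):
    u=cv2.undistortPoints(np.array([[p]],float),c["mtx"],c["D"]).ravel();R=cv2.Rodrigues(c["rvec"])[0]
    C=-R.T@c["tvec"].ravel();d=R.T@np.array([*u,1]);return C+d*(z-C[2])/d[2]
E
python3 - <<'E'
from h import *
t,s=load("top0"),load("side0")
T=lambda x,y:((x+.5)/10-.5+270,(y+.5)/10-.5+170)
S=lambda x,y:((x+.5)/10-.5+245,(y+.5)/10-.5+170)
TP=lambda x,y:((x+.5)/7-.5+80,(y+.5)/7-.5+180)
SP=lambda x,y:((x+.5)/7-.5+120,(y+.5)/7-.5+280)
for c in(t,s): print("cam",-cv2.Rodrigues(c["rvec"])[0].T@c["tvec"].ravel())
# tab tops centre
for a,b,n in[((395,205),(345,130),'tabA'),((207,237),(255,232),'tabB')]:
    X=tri(t,T(*a),s,S(*b));print(n,X.round(4))
for a in[(395,205),(207,237)]:print("top z=.054",ray(t,T(*a),.054).round(4))
for a in[(345,130),(255,232)]:print("side z=.054",ray(s,S(*a),.054).round(4))
d=[ray(t,T(*a),.022) for a in[(118,130),(432,80),(478,350),(172,408)]]
print("dock",np.round(d,4),np.mean(d,0).round(4),[np.linalg.norm(d[i]-d[i-1]).round(4) for i in range(4)])
# pad
tp=[(185,60),(502,137),(408,470),(80,383)];sp=[(62,228),(395,50),(568,342),(218,540)]
for o in range(4):
    X=np.array([tri(t,TP(*tp[i]),s,SP(*sp[(i+o)%4])) for i in range(4)])
    if np.ptp(X[:,2])<.03:print("pad",o,X.round(4),X.mean(0).round(4))
E
```

```text
cam [ 0.3179522  -0.02810355  1.31015579]
cam [0.06472393 0.54365931 0.88868111]
tabA [ 0.5319 -0.1233  0.054 ]
tabB [ 0.5255 -0.074   0.0536]
top z=.054 [ 0.5317 -0.1234  0.054 ]
top z=.054 [ 0.5248 -0.0743  0.054 ]
side z=.054 [ 0.532  -0.1232  0.054 ]
side z=.054 [ 0.526  -0.0734  0.054 ]
dock [[ 0.5598 -0.0528  0.022 ]
 [ 0.5708 -0.1371  0.022 ]
 [ 0.4976 -0.1461  0.022 ]
 [ 0.4845 -0.0646  0.022 ]] [ 0.5282 -0.1002  0.022 ] [np.float64(0.0762), np.float64(0.0851), np.float64(0.0737), np.float64(0.0825)]
pad 0 [[0.5623 0.4271 0.0021]
 [0.5273 0.3006 0.0043]
 [0.4002 0.3358 0.0027]
 [0.4355 0.4622 0.0058]] [0.4813 0.3814 0.0037]
```

```bash
python3 - <<'E'
from h import *
t,s=load("top0"),load("side0")
def box(x0,x1,y0,y1,z0,z1):return [(x,y,z) for z in(z0,z1) for x,y in((x0,y0),(x1,y0),(x1,y1),(x0,y1))]
E=[(0,1),(1,2),(2,3),(3,0),(4,5),(5,6),(6,7),(7,4),(0,4),(1,5),(2,6),(3,7)]
B=[(box(-.037,.037,-.042,.042,0,.022),(0,0,255)),(box(-.028,.028,-.016,.016,.022,.046),(255,0,255)),(box(-.011,.011,.025,.028,.028,.054),(0,255,0)),(box(-.011,.011,-.028,-.025,.028,.054),(0,255,0))]
cx,cy,a=.5284,-.0994,np.radians(7.8)
R=np.array([[np.cos(a),-np.sin(a),0],[np.sin(a),np.cos(a),0],[0,0,1]])
out=[]
for c,(u0,v0) in((t,(270,170)),(s,(245,170))):
    k=10;im=cv2.resize(c["frame"][v0:v0+50,u0:u0+60,::-1],None,fx=k,fy=k,interpolation=cv2.INTER_CUBIC)
    raw=im.copy()
    for b,col in B:
        p=proj(c,np.array(b)@R.T+[cx,cy,0]);p=((p+.5-[u0,v0])*k-.5).round().astype(int)
        for i,j in E: cv2.line(im,tuple(p[i].tolist()),tuple(p[j].tolist()),col,1)
    out.append(im)
cv2.imwrite("pics/ov1.png",cv2.resize(np.hstack(out),(800,333)))
cv2.imwrite("pics/ovt.png",out[0]);cv2.imwrite("pics/ovs.png",out[1])
E
```

```text
(no output)
```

View pics/ovt.png

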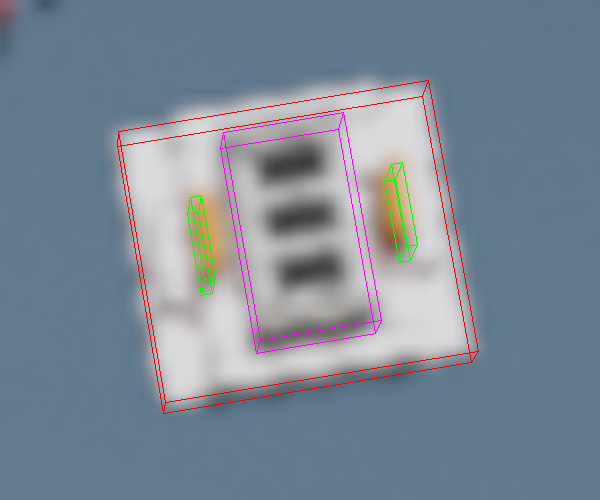

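View pics/ovs.png

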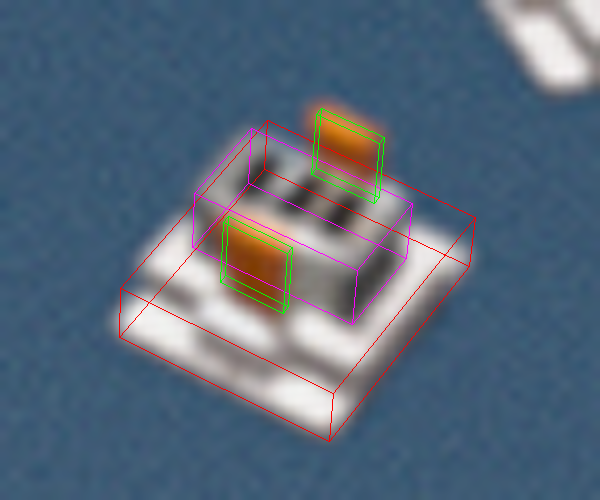

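The overlay agrees with both views: grip axis (0.529, -0.099), yaw about 7.8°, tab tops at 0.054. The pad centre is (0.481, 0.381). Next I work out the approach in tool axes.

```bash
cat > go.py <<'E'
import sys,numpy as np
from scipy.spatial.transform import Rotation as Ro
from station import get_obs
def target(p,yaw):
    o=get_obs();R=Ro.from_rotvec(o["tool_rot"]);best=None
    for k in(0,180):
        a=np.radians(yaw+90+k);x=np.array([np.cos(a),np.sin(a),0]);y=np.array([0,0,-1.])
        G=Ro.from_matrix(np.c_[x,y,np.cross(x,y)]);w=(R.inv()*G)
        if best is None or w.magnitude()<best.magnitude():best=w
    print("t",o["t"],"pos",o["tool_pos"].round(4),"open",round(o["opening"],4),"F",o["contact_force"].round(2))
    print("R",R.as_matrix().round(4).tolist())
    print("shift mm",(R.inv().apply(np.array(p)-o["tool_pos"])*1000).round(1),"turn deg",np.degrees(best.as_rotvec()).round(2))
if __name__=="__main__": a=list(map(float,sys.argv[1:]));target(a[:3],a[3])
E
python3 go.py .529 -.0994 .15 7.8
```

```text
t 0.1 pos [ 0.2402 -0.5764  0.2441] open 0.0857 F [ 0.69  0.85 -0.02]
R [[0.3847, -0.0005, 0.9231], [-0.9231, 0.0018, 0.3847], [-0.0019, -1.0, 0.0002]]
shift mm [-329.    94.9  450. ] turn deg [ 0.   14.82 -0.11]
```

Emit:
send_rows(deltas=[[1,-0.02,0.003,0.027,0,1,0],[1,-0.055,0.01,0.075,0,3,0],[1,-0.09,0.02,0.123,0,5,0],[1,-0.125,0.03,0.171,0,7,0],[1,-0.16,0.04,0.219,0,9,0],[1,-0.195,0.05,0.267,0,11,0],[1,-0.23,0.06,0.315,0,12.5,0],[1,-0.265,0.07,0.363,0,14,0],[1,-0.3,0.08,0.41,0,14.8,0],[1,-0.329,0.09,0.45,0,14.8,0]], newtons=22)

```text
t: 1.35
tool_pos: [0.5297, -0.098, 0.1546]
tool_rot: [-1.271, 1.108, -1.107]
contact_force: [-0.2, -0.4, -0.2]
opening: 0.0855
```

```bash
python3 go.py .529 -.0994 .1 7.8; python3 - <<'E'
from station import get_image
import cv2,numpy as np
d=get_image("side");cv2.imwrite("pics/s1.png",d["frame"][:,:,::-1])
E
```

```text
t 1.35 pos [ 0.5297 -0.098   0.1546] open 0.0855 F [-0.16 -0.43 -0.18]
R [[0.137, -0.0003, 0.9906], [-0.9906, 0.0001, 0.137], [-0.0002, -1.0, -0.0003]]
shift mm [ 1.3 54.6 -0.9] turn deg [ 0.02  0.07 -0.01]
```

View pics/s1.png

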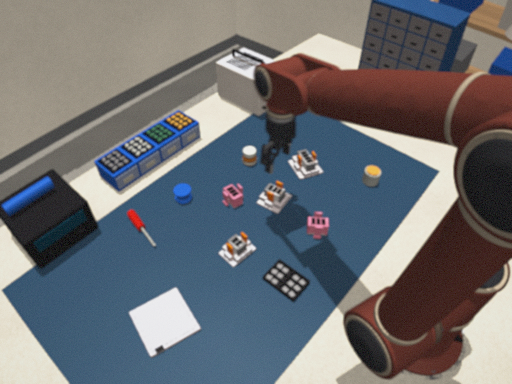

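The gripper is above the medium cassette, around (272,150) in the side view, and nothing has been disturbed. I lower it partway and check.

Emit:
send_rows(deltas=[[1,0,0.01,0,0,0,0],[1,0,0.02,0,0,0,0],[1,0,0.03,0,0,0,0],[1,0,0.04,0,0,0,0],[1,0,0.05,0,0,0,0],[1,0,0.058,0,0,0,0],[1,0,0.065,0,0,0,0],[1,0,0.07,0,0,0,0],[1,0,0.07,0,0,0,0],[1,0,0.07,0,0,0,0]])

```text
t: 2.65
tool_pos: [0.5295, -0.1002, 0.0856]
tool_rot: [-1.27, 1.108, -1.108]
contact_force: [-0.1, -0.5, 0.5]
opening: 0.0853
```

```bash
python3 go.py .529 -.0994 .04 7.8; python3 - <<'E'
from station import get_image
import cv2,numpy as np
a=get_image("side")["frame"];b=get_image("top")["frame"]
f=lambda i:cv2.resize(i[:,:,::-1],None,fx=5,fy=5,interpolation=cv2.INTER_CUBIC)
cv2.imwrite("pics/c2.png",np.hstack([f(a[140:220,235:313]),f(b[155:235,260:338])]))
E
```

```text
t 2.65 pos [ 0.5295 -0.1002  0.0856] open 0.0853 F [-0.05 -0.52  0.52]
R [[0.1361, 0.0006, 0.9907], [-0.9907, -0.0002, 0.1361], [0.0003, -1.0, 0.0005]]
shift mm [-0.9 45.6 -0.4] turn deg [-0.03  0.02  0.01]
```

View pics/c2.png

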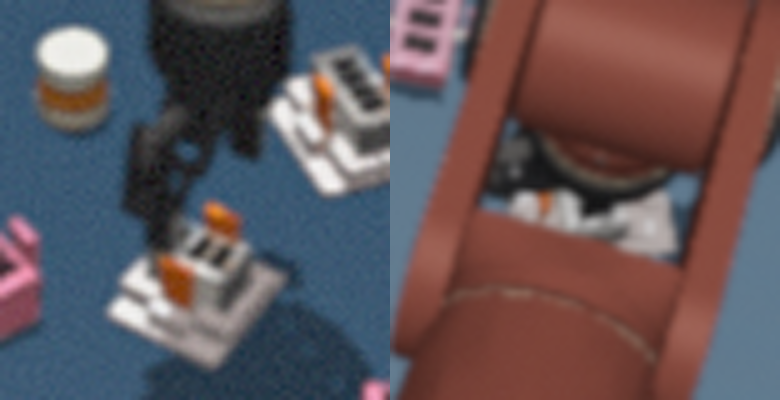

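```bash
python3 - <<'E'
from h import *
s=load("side0")
for z in(.072,.085):print(z,(proj(s,[(.529-.136*d,-.1+.99*d,z) for d in(-.05,0,.05)])-[235,140])*5)
E
```

```text
0.072 [[244.25292848 165.12483235]
 [201.30902185 215.15480615]
 [156.10425926 267.78683756]]
0.085 [[245.69342473 149.47514137]
 [202.43319832 199.52173086]
 [156.87070992 252.20428624]]
```

The fingertips appear at (245,155) and (160,248) in the crop, which matches the projected positions. I go down 45 mm, shift −1 mm in tool x, and then pinch.

Emit:
send_rows(deltas=[[1,-0.001,0.008,0,0,0,0],[1,-0.001,0.017,0,0,0,0],[1,-0.001,0.026,0,0,0,0],[1,-0.001,0.034,0,0,0,0],[1,-0.001,0.041,0,0,0,0],[1,-0.001,0.045,0,0,0,0],[1,-0.001,0.045,0,0,0,0],[0.8,-0.001,0.045,0,0,0,0],[0.6,-0.001,0.045,0,0,0,0],[0.5,-0.001,0.045,0,0,0,0]], newtons=22)

```text
t: 4.0
tool_pos: [0.5293, -0.0992, 0.0406]
tool_rot: [-1.27, 1.108, -1.108]
contact_force: [1.0, 0.3, 0.1]
opening: 0.0642
```

Emit:
send_rows(deltas=[[0.4,0,0,0,0,0,0],[0.3,0,0,0,0,0,0],[0.2,0,0,0,0,0,0],[0.1,0,0,0,0,0,0],[0,0,0,0,0,0,0],[-0.2,0,0,0,0,0,0],[-0.4,0,0,0,0,0,0],[-1,0,0,0,0,0,0],[-1,0,0,0,0,0,0],[-1,0,0,0,0,0,0]], newtons=22)

```text
t: 5.25
tool_pos: [0.5295, -0.0991, 0.0418]
tool_rot: [-1.27, 1.108, -1.108]
contact_force: [-3.4, 2.4, 8.7]
opening: 0.0426
```

```bash
python3 go.py .529 -.0994 .15 7.8; python3 - <<'E'
from station import get_image
import cv2,numpy as np
a=get_image("side")["frame"]
f=lambda i:cv2.resize(i[:,:,::-1],None,fx=7,fy=7,interpolation=cv2.INTER_CUBIC)
cv2.imwrite("pics/c3.png",f(a[140:220,235:313]))
E
```

```text
t 5.25 pos [ 0.5295 -0.0991  0.0418] open 0.0426 F [-3.45  2.42  8.69]
R [[0.1361, 0.0002, 0.9907], [-0.9907, 0.0003, 0.1361], [-0.0002, -1.0, 0.0003]]
shift mm [   0.2 -108.2   -0.6] turn deg [-0.02  0.02 -0.01]
```

View pics/c3.png

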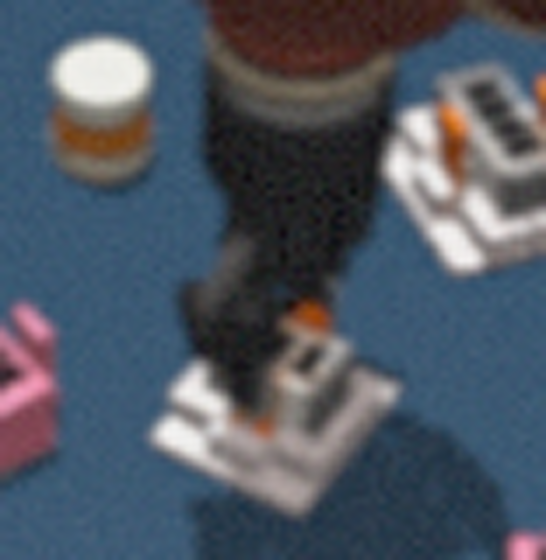

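The opening is 42.6 mm against the stated 44 mm for fully pressed, so the catches are home. I lift straight up, slowly at first.

Emit:
send_rows(deltas=[[-1,0,-0.003,0,0,0,0],[-1,0,-0.007,0,0,0,0],[-1,0,-0.012,0,0,0,0],[-1,0,-0.018,0,0,0,0],[-1,0,-0.026,0,0,0,0],[-1,0,-0.036,0,0,0,0],[-1,0,-0.046,0,0,0,0],[-1,0,-0.055,0,0,0,0],[-1,0,-0.06,0,0,0,0],[-1,0,-0.06,0,0,0,0]])

```text
t: 6.55
tool_pos: [0.5294, -0.0993, 0.1009]
tool_rot: [-1.27, 1.107, -1.109]
contact_force: [0.4, 0.2, -1.1]
opening: 0.0423
```

```bash
python3 go.py .529 -.0994 .15 7.8; python3 - <<'E'
from station import get_image
import cv2,numpy as np
a=get_image("side")["frame"]
f=lambda i:cv2.resize(i[:,:,::-1],None,fx=7,fy=7,interpolation=cv2.INTER_CUBIC)
cv2.imwrite("pics/c4.png",f(a[140:220,235:313]))
E
```

```text
t 6.55 pos [ 0.5294 -0.0993  0.1009] open 0.0423 F [ 0.4   0.23 -1.13]
R [[0.1361, 0.0009, 0.9907], [-0.9907, -0.0003, 0.1361], [0.0004, -1.0, 0.0009]]
shift mm [  0.1 -49.1  -0.4] turn deg [-0.05  0.02  0.02]
```

View pics/c4.png

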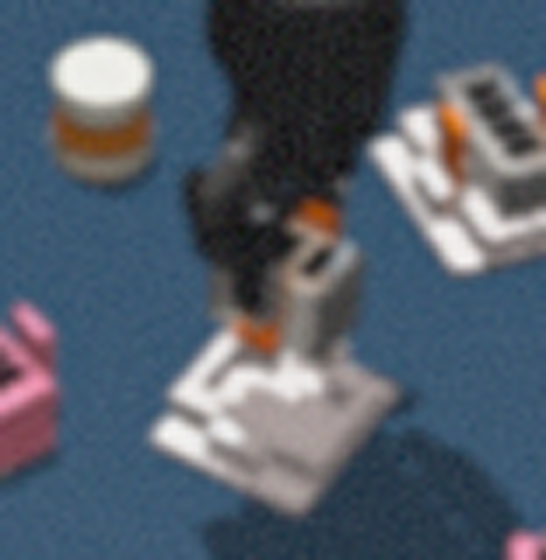

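The cassette is clear of the dock, at crop (320,290) with the dock empty below it, and the wrist shows about −1.1 N. I raise it further and carry it to the pad.

Emit:
send_rows(deltas=[[-1,0,-0.01,0,0,0,0],[-1,0,-0.025,0,0,0,0],[-1,-0.005,-0.04,0,0,0,0],[-1,-0.02,-0.05,0.001,0,0,0],[-1,-0.04,-0.055,0.002,0,0,0],[-1,-0.07,-0.055,0.003,0,0,0],[-1,-0.105,-0.055,0.004,0,0,0],[-1,-0.145,-0.055,0.005,0,0,0],[-1,-0.185,-0.055,0.007,0,0,0],[-1,-0.22,-0.055,0.008,0,0,0]])

```text
t: 7.85
tool_pos: [0.5059, 0.1225, 0.155]
tool_rot: [-1.272, 1.108, -1.106]
contact_force: [0.9, -0.0, -1.7]
opening: 0.0423
```

```bash
python3 go.py .4813 .3814 .155 7.8; python3 -c "
from station import get_obs;print(get_obs()['q'])"
```

```text
t 7.85 pos [0.5059 0.1225 0.155 ] open 0.0423 F [ 0.86 -0.04 -1.68]
R [[0.1375, -0.0008, 0.9905], [-0.9905, 0.0003, 0.1375], [-0.0004, -1.0, -0.0008]]
shift mm [-2.598e+02  1.000e-01  1.130e+01] turn deg [ 0.04  0.1  -0.02]
[ 9.43799184e-02 -1.25109964e-01  1.94050205e+00  3.44848567e-04
  1.32698286e+00  1.52712990e+00]
```

Emit:
send_rows(deltas=[[-1,-0.035,0,0.0015,0,0,0],[-1,-0.07,0,0.003,0,0,0],[-1,-0.105,0,0.0045,0,0,0],[-1,-0.14,0,0.006,0,0,0],[-1,-0.175,0,0.0075,0,0,0],[-1,-0.205,0,0.009,0,0,0],[-1,-0.23,0,0.01,0,0,0],[-1,-0.248,0,0.011,0,0,0],[-1,-0.259,0,0.011,0,0,0],[-1,-0.26,0,0.011,0,0,0]])

```text
t: 9.1
tool_pos: [0.4822, 0.3794, 0.1552]
tool_rot: [-1.271, 1.107, -1.108]
contact_force: [-0.7, -0.7, -1.4]
opening: 0.0423
```

```bash
python3 go.py .4813 .3814 .095 7.8
```

```text
t 9.1 pos [0.4822 0.3794 0.1552] open 0.0423 F [-0.7  -0.66 -1.38]
R [[0.1369, -0.0003, 0.9906], [-0.9906, -0.0004, 0.1369], [0.0004, -1.0, -0.0003]]
shift mm [-2.1 60.2 -0.6] turn deg [0.02 0.07 0.02]
```

Emit:
send_rows(deltas=[[-1,-0.001,0.008,0,0,0,0],[-1,-0.002,0.018,0,0,0,0],[-1,-0.002,0.028,0,0,0,0],[-1,-0.002,0.038,0,0,0,0],[-1,-0.002,0.047,0,0,0,0],[-1,-0.002,0.054,0,0,0,0],[-1,-0.002,0.059,0,0,0,0],[-1,-0.002,0.06,0,0,0,0],[-1,-0.002,0.06,0,0,0,0],[-1,-0.002,0.06,0,0,0,0]])

```text
t: 10.35
tool_pos: [0.4826, 0.3812, 0.0958]
tool_rot: [-1.27, 1.108, -1.108]
contact_force: [0.1, -0.4, -0.9]
opening: 0.0422
```

```bash
python3 go.py .4813 .3814 .095 7.8;  python3 - <<'E'
from station import get_image
import cv2,numpy as np
for n in("side","top"):
    d=get_image(n);np.savez(f"pics/{n}9.npz",**d);cv2.imwrite(f"pics/{n}9.png",d["frame"][:,:,::-1])
a=cv2.imread("pics/side9.png")
cv2.imwrite("pics/c9.png",cv2.resize(a[230:370,100:230],None,fx=4.2,fy=4.2,interpolation=cv2.INTER_CUBIC))
E
```

```text
t 10.35 pos [0.4826 0.3812 0.0958] open 0.0422 F [ 0.05 -0.4  -0.86]
R [[0.1361, 0.0007, 0.9907], [-0.9907, 0.0005, 0.1361], [-0.0004, -1.0, 0.0008]]
shift mm [-0.4  0.8 -1.2] turn deg [-0.05  0.02 -0.02]
```

View pics/side9.png

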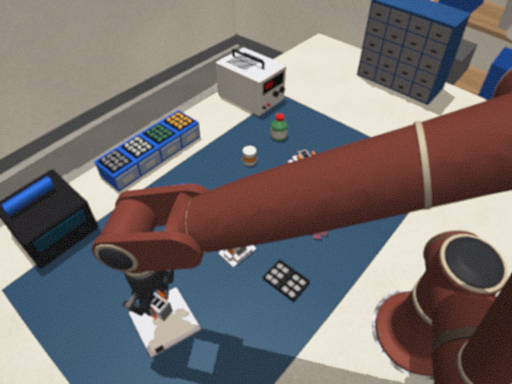

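View pics/c9.png

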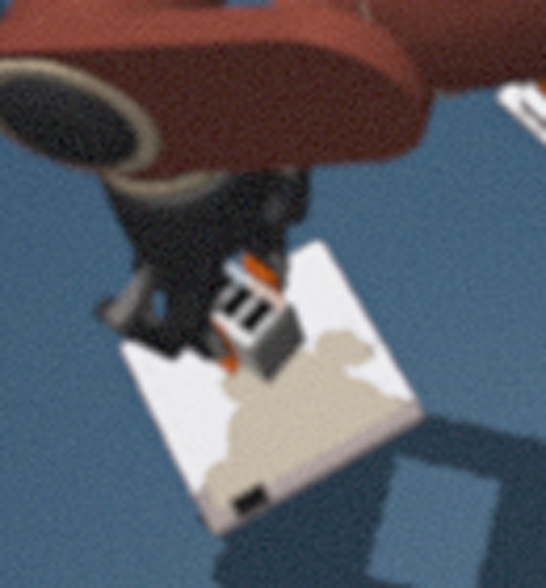

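View pics/top9.png

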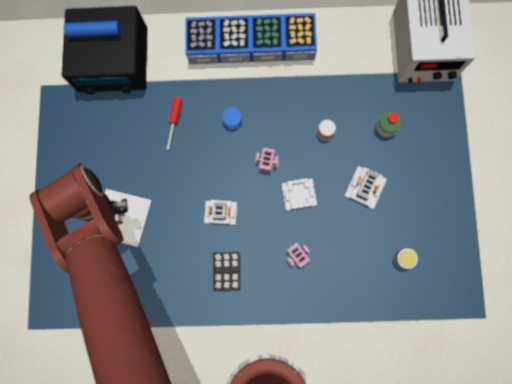

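The side view shows the cassette held over the pad at about (163,303). The top view shows the medium dock empty at (299,194), with everything else in place. I check the held pose with an overlay.

```bash
python3 - <<'E'
from h import *
s=load("side9")
a=np.radians(7.8);R=np.array([[np.cos(a),-np.sin(a),0],[np.sin(a),np.cos(a),0],[0,0,1]])
k=8;u0,v0=125,270;im=cv2.resize(s["frame"][v0:v0+70,u0:u0+80,::-1],None,fx=k,fy=k,interpolation=cv2.INTER_CUBIC)
for x,y,h,w,z0,z1,col in((0,0,.028,.016,.060,.100,(255,0,255)),(0,.0205,.011,.0015,.082,.108,(0,255,0)),(0,-.0205,.011,.0015,.082,.108,(0,255,0))):
    P=[(x+sx*h,y+sy*w,z) for z in(z0,z1) for sx,sy in((-1,-1),(1,-1),(1,1),(-1,1))]
    p=proj(s,np.array(P)@R.T+[.4822,.3814,0]);p=((p+.5-[u0,v0])*k-.5).round().astype(int).tolist()
    for i in range(4):
        for e in((i,(i+1)%4),(i+4,(i+1)%4+4),(i,i+4)):cv2.line(im,p[e[0]],p[e[1]],col,1)
p=((proj(s,[.4813,.3814,.01])[0]+.5-[u0,v0])*k).astype(int).tolist();cv2.circle(im,p,5,(0,0,255),-1)
cv2.imwrite("pics/ov9.png",im)
E
```

```text
(no output)
```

View pics/ov9.png

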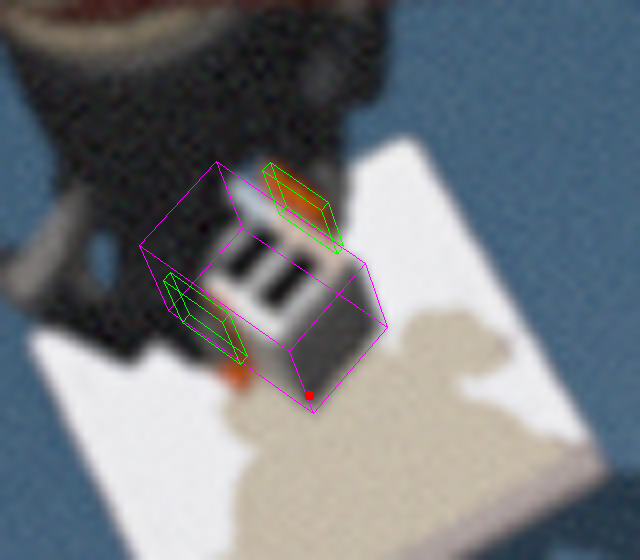

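The cassette's visible end face and the far catch lie within about 1 mm of the model, level, with the underside 5 cm above the pad. I hand it in.

```bash
python3 -c "
from station import *
o=get_obs();print(o['t'],o['tool_pos'],o['opening'],abs(o['dq']).max());print(finish_job())"
```

```text
10.45 [0.48251338 0.38110211 0.09568733] 0.042407619681189834 0.0014638208750482702
the job is handed in; nothing more can be done
None
```

I pinched the medium cassette's two catches in at 22 N, lifted it straight up out of its dock, and held it level over the light pad. I handed the job in at 10.45 s with the catches still pinched.

- **Grip:** the finger opening was 42.4 mm at the end. That is slightly under the 44 mm given for fully pressed, so I take both catches as home.
- **Position:** the gripper is within about 1.2 mm of the pad centre I measured, and the arm was still. In the side-view overlay the cassette's visible edges fell within about 1–2 mm of a level box with its underside at 0.060 m, which is 5 cm above the pad.
- **Other items:** the last top view shows the medium dock empty, the other two cassettes seated, and everything else I could see in place.

**Checks that disagreed:**
- **Pad height:** triangulating the pad corners gave about 4 mm, not the stated 10 mm. I used 10 mm, since the visible corners may be the lower edge of the frame.
- **Force at the pinch:** the wrist briefly showed about 9 N upward as the pads swung forward. It was gone after the lift.

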